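Square up a group of cartons against the backing plate

ROBOT

A 7-joint arm with a two-finger parallel gripper is mounted at the origin on the work surface. World frame = base frame: x ahead of the robot, y to its left, z up, the work surface at z = 0. Lengths are in mm, angles in rad, forces in N, time in s.
With the tool pointing down it reaches from about 425 to 925 mm from the base axis. Payload 6.8 kg.
Tool frame: the origin (TCP) lies at the very end of the fingers, on their centre line; the grasp point (between the pads) lies 19 mm behind it; y points along the fingers, z is the direction in which the jaws open and shut, and the axes are right-handed (so a half turn about y gives the same grasp; the last joint's range is limited). The gripper opens to 85 mm and grips with 20 to 120 N. Pads are 22 mm wide; open, the fingers measure 114 mm over their backs; the gripper's body (76 mm by 85 mm) begins 54 mm behind the grasp point. The pads swing forward as they close: fully open they stand 13 mm farther back than shut.
Start: joints at [-1.384, 0.477, 0.022, 1.555, -0.011, 1.109, -0.083], TCP at [196.116, 645.899, 231.308] pointing down, gripper open.
Joint ranges: [-2.96, 2.96], [-0.34, 2.1], [-1.41, 1.46], [0.24, 2.44], [-1.37, 4.51], [0.17, 1.92], [-2.96, 2.96]. Speed limits (rad/s): [2.39, 2.39, 3.14, 3.14, 3.14, 3.14, 3.14].

INTERFACE

Orientations are given as a rotation vector (axis times angle).
In Python, from rig import r gives the robot as it stands. The module is installed in compiled form; this text tells all that it offers.
- The arm moves only by the shell command python3 -m jog 'ROWS' [OPENING]. ROWS is JSON, a list of rows, each an object of numbers: "x", "y", "z": the shift along the tool's x, y, z in mm; "rx", "ry", "rz": the turn, a rotation vector about the tool's x, y, z in rad. In form: [{"x": .., "y": .., "z": .., "rx": .., "ry": .., "rz": ..}, ...]. A call has 1 to 20 rows; each row shifts and turns the commanded pose from where the row before left it, along the tool's axes as they then stand; what a row does not reach is not made up. A row lasts 1/10 s, in which the tool goes at most 50 mm and 8.59 degrees, less where a joint would pass 70% of its speed; a pose out of reach is approached as far as the arm can. A call is refused whole if a number of a shift passes 50 or a number of a turn 0.15, either way. A call with a gripper value outside its range is refused whole. OPENING is the finger opening in mm, from 0 to 85.4, set as the call begins (- or left out, the last holds). The fingers move at their own pace and stop on an object; the grip force is fixed at half the most. Time passes only in rows, so rows that do not move let the fingers close. It gives the time, the measured TCP pose, the force and the opening at its end, in the units of the state.
- r.read_state(): the state, without advancing time (a new reading comes with each control period).
- r.grab_frame(name): name is "scene" or "top" or "wrist"; returns a dict with "frame" (400x640x3 uint8, blue, green, red), "vertical_fov" (degrees; the focal length in pixels is half the picture's height over the tangent of half this angle, whatever the lens; pixels are square), "cx", "cy" (the principal point, pixels), "T" (4x4, takes a point from camera to world coordinates); the wrist camera has in their place "tool_from_camera" (4x4, takes a point from camera to tool coordinates, whose origin is the TCP and whose axes are the tool frame's). Camera axes: x right, y down, z forward; pixel columns grow to the right and rows downward; lengths in mm; the calibration is good to about 2 mm. The wrist camera is an equidistant fisheye: a pixel r from the principal point sees the ray r / f radians off the axis. A picture is of the moment at which its call begins: read the wrist's pose just before it. There is no depth.
- r.job_done(): hands the job in, once; it reports no verdict.
Trained networks look in a picture, given as the dict that the camera call returned (one of the last four; its "shot" number tells which), for a name from the list of things; names that differ only in an ending like _2 or _b are one class to them, and where a whole thing is asked for, a point or a joint stands for the part that bears it (a point fixed in the world has none). Each returns a list of dicts, best first, with "conf" (0 to 1); they miss things now and then, are a little off and sometimes report something else, mostly with a low value. They report only what shows in the picture. A call takes as long as a camera call. They do not tell look-alikes from the thing itself.
- r.cut_out(picture, query): "region" (400x640 bool, what is visible of it) and "extent" ([left, top, right, bottom] in pixels, round what is visible of it).
- r.place_of(picture, query): "centre" ([column, row] in pixels: a listed point, or the origin of a listed thing).
The state is a dict: "time_s": time; "joint_pos": joint angles; "qvel": joint speeds; "joint_torque": joint torques, N m; "tcp_pos": TCP position; "orientation": TCP orientation; "ft_force": force on the tool from outside, world axes, zero at the start; "ft_torque": the same for the moment, N m; "grip_width": opening from 0.0 (shut) to 1.0 (fully open).
Only numpy, scipy, OpenCV 4.12 (cv2) and the standard library are available. Lean on these libraries where they do the work, as an engineer would, in place of code of your own. Each camera call takes 0.05 s, during which the arm holds its last target. There are 200 camera calls.

TASK

Take the straightedge by its orange grip and use it to push the five small cartons together, as one group, against the blue backing plate and on, plate and all, until the plate comes up solid at the end of its travel; keep them pressed there with about 10 N for about a second (never more than 20 N, or the cartons crush), so that all five sit flush and square against the plate. Then draw the straightedge back and stand it on the middle of its black mat again, along the mat. Move the cartons with the straightedge only, never with the gripper, and leave everything else on the table alone.

Things in the scene. Friction and masses are not known exactly. Their poses are not given: they have to be found in the camera images.
- board: Collating board, fixed to the table: grey deck 300 (x) x 290 (y), top of the deck 10 above the table, open at both x ends; an aluminium rim 10 wide, 20 above the table, along each y side (260 clear between the rims). Origin at the table, under the centre of the deck; +x is the direction in which the cartons are pushed, towards the backing plate.
- stop: Backing plate across the deck of the board: blue, 20 thick (x), 262 long (y), 34 high, with two black knobs 24 wide and 12 high on top, 105 either side of its middle. Origin at its underside centre, at deck height; its axes are those of the board. It slides only along the board's x, in black tracks on the rims.
- stop_face (a point): Middle of the plate's working face towards the cartons: 10 on the -x side of the plate's origin, 15 above the deck. Pushed, the plate slides back along +x with about 1.5 N of drag, by 6 to 48 from its start (set differently each time, cannot be seen), then comes up solid, and stays there when let go. Friction of the cartons on the deck takes 1 to 2 N of the push.
- straightedge: Straightedge: aluminium bar 24 thick (x), 236 long (y), 40 high, standing on its edge, with an orange grip block on top at the middle, 24 (x) x 60 (y), from 38 to 100 above the underside. Origin at the underside centre; both long faces (12 either side of the origin) are flat and alike. 0.28 kg. It starts standing along the middle of the black mat.
- mat: Black rubber mat fixed to the table, the straightedge's place: 90 (x) x 270 (y), 2 thick, origin at its underside centre. The straightedge stands with its length along the mat's length.
- carton0: Small white carton with a red band, 40 (x) x 32 (y), 30 high, about 45 g (not exactly known), loose on the deck, smooth paperboard (friction about 0.25). Origin at its underside centre. At the start its x axis is within 0.2 rad of the board's x, and the five stand side by side in separate lanes along the board's y, staggered in x.
- carton1: Small white carton with a green band, 40 (x) x 32 (y), 30 high, about 45 g (not exactly known), loose on the deck, smooth paperboard (friction about 0.25). Origin at its underside centre. At the start its x axis is within 0.2 rad of the board's x, and the five stand side by side in separate lanes along the board's y, staggered in x.
- carton2: Small white carton with a blue band, 40 (x) x 32 (y), 30 high, about 45 g (not exactly known), loose on the deck, smooth paperboard (friction about 0.25). Origin at its underside centre. At the start its x axis is within 0.2 rad of the board's x, and the five stand side by side in separate lanes along the board's y, staggered in x.
- carton3: Small white carton with a orange band, 40 (x) x 32 (y), 30 high, about 45 g (not exactly known), loose on the deck, smooth paperboard (friction about 0.25). Origin at its underside centre. At the start its x axis is within 0.2 rad of the board's x, and the five stand side by side in separate lanes along the board's y, staggered in x.
- carton4: Small white carton with a yellow band, 40 (x) x 32 (y), 30 high, about 45 g (not exactly known), loose on the deck, smooth paperboard (friction about 0.25). Origin at its underside centre. At the start its x axis is within 0.2 rad of the board's x, and the five stand side by side in separate lanes along the board's y, staggered in x.
- tape: Roll of packing tape standing on its flat side, diameter 70, height 40. A bystander, loose; origin at its underside centre.
- stapler: Red stapler, 120 x 32, height 35. A bystander, loose; origin at its underside centre.
- labelroll: White label roll, diameter 64, height 40. A bystander, loose; origin at its underside centre.
- notepad: Yellow notepad, 70 x 50, height 14. A bystander, loose; origin at its underside centre.
- glue: Green jar, diameter 44, height 90. A bystander, loose; origin at its underside centre.
Mind the look-alikes: they are no part of the job. Leave any pink look-alike of the carton4 alone.

How it is judged (in metres and radians):
On the way, in this order (a step that is already met when the one before it is completed fails the run):
1. the straightedge is lifted off its mat (z of straightedge in the frame of mat above 0.02 m), for 0.1 s.
2. all five cartons are flush and square against the backing plate at once, the straightedge is parallel to it and the plate, at the end of its travel, bears 5 to 15 N, for half a second (x of carton0 in the frame of stop between -0.0325 and -0.0275 m and angle between the x axis of each of carton0, carton1, carton2, carton3, carton4, straightedge and the x axis of stop, either way round below 0.06 rad and angle between each of carton0, carton1, carton2, carton3, carton4's own z axis and vertical below 0.1 rad and y of carton0 in the frame of stop between -0.131 and 0.131 m and z of each of carton0, carton1, carton2, carton3, carton4 in the frame of board below 0.014 m and x of carton1 in the frame of stop between -0.0325 and -0.0275 m and y of carton1 in the frame of stop between -0.131 and 0.131 m and x of carton2 in the frame of stop between -0.0325 and -0.0275 m and y of carton2 in the frame of stop between -0.131 and 0.131 m and x of carton3 in the frame of stop between -0.0325 and -0.0275 m and y of carton3 in the frame of stop between -0.131 and 0.131 m and x of carton4 in the frame of stop between -0.0325 and -0.0275 m and y of carton4 in the frame of stop between -0.131 and 0.131 m and contact force between stop and anything else between 5 and 15 N and x of straightedge in the frame of stop above -0.068 m), for 0.5 s.
At the end, for the whole second after the job is handed in: All five cartons stand upright on the deck with their faces within 2.5 mm of flush with the backing plate and square to it within 0.06 rad, at rest; the straightedge stands upright and at rest on its mat, its middle within 25 mm of the mat's middle and its length within 0.15 rad of the mat's (x of carton0 in the frame of stop between -0.0325 and -0.0275 m and angle between the x axis of each of carton0, carton1, carton2, carton3, carton4 and the x axis of stop, either way round below 0.06 rad and angle between each of carton0, carton1, carton2, carton3, carton4's own z axis and vertical below 0.1 rad and y of carton0 in the frame of stop between -0.131 and 0.131 m and z of each of carton0, carton1, carton2, carton3, carton4 in the frame of board below 0.014 m and x of carton1 in the frame of stop between -0.0325 and -0.0275 m and y of carton1 in the frame of stop between -0.131 and 0.131 m and x of carton2 in the frame of stop between -0.0325 and -0.0275 m and y of carton2 in the frame of stop between -0.131 and 0.131 m and x of carton3 in the frame of stop between -0.0325 and -0.0275 m and y of carton3 in the frame of stop between -0.131 and 0.131 m and x of carton4 in the frame of stop between -0.0325 and -0.0275 m and y of carton4 in the frame of stop between -0.131 and 0.131 m and horizontal distance between straightedge and mat below 0.025 m and angle between the y axis of straightedge and the y axis of mat, either way round below 0.15 rad and angle between straightedge's own z axis and vertical below 0.05 rad and z of straightedge in the frame of mat below 0.005 m and linear speed of each of straightedge, carton0, carton1, carton2, carton3, carton4 below 0.01 m/s); the robot touches nothing.
It fails at once if the backing plate bears more than 20 N (contact force between stop and anything else above 20 N).
It fails at once if the gripper or arm touches a carton (contact force between any of carton0, carton1, carton2, carton3, carton4 and the fingers above 0.3 N or contact force between any of carton0, carton1, carton2, carton3, carton4 and the arm above 0.3 N).
It fails at once if a bystander is moved more than 15 mm (distance of any of tape, stapler, labelroll, notepad, glue from where it was at the start of the episode above 0.015 m).
It also fails if it takes over 70 s, if anything falls off the work surface, if the arm or the gripper's body presses on something with over 40 N, if the wrist force passes 120 N, or if a joint passes its speed limit or range.

## Working session

There is one attempt and no reset: what is moved stays moved. The work goes in short steps, Python scripts to look and compute and a shell command to move; the robot and the scene stay as the last step left them, time stands still between calls to the robot, and variables do not carry over. Pictures are saved under pics/ and viewed, about 8 in all and at most 12, crops included, and the job is handed in when it is done.

```bash
mkdir -p pics; cat > h.py <<'E'
import numpy as np,cv2
from rig import r
from scipy.spatial.transform import Rotation as R
def ray(p,uv):
    f=200/np.tan(np.radians(p["vertical_fov"])/2)
    d=np.array([(uv[0]-p["cx"])/f,(uv[1]-p["cy"])/f,1.])
    T=np.array(p["T"]);return T[:3,3],T[:3,:3]@d
def at(p,uv,z):
    o,d=ray(p,uv);return o+d*(z-o[2])/d[2]
def proj(p,X):
    f=200/np.tan(np.radians(p["vertical_fov"])/2)
    c=np.linalg.inv(np.array(p["T"]))@np.append(X,1);return c[0]/c[2]*f+p["cx"],c[1]/c[2]*f+p["cy"]
E
python3 - <<'E'
from h import *
s=r.read_state();print(s["tcp_pos"],s["orientation"],s["ft_force"],s["grip_width"],s["time_s"])
print(R.from_rotvec(s["orientation"]).as_matrix().round(3))
names="board stop stop_face straightedge mat carton0 carton1 carton2 carton3 carton4 tape stapler labelroll notepad glue".split()
for c in("top","scene"):
    p=r.grab_frame(c);cv2.imwrite(f"pics/{c}.png",p["frame"]);print(c,p["vertical_fov"],np.array(p["T"]).round(2).tolist())
    z=dict(board=0,stop=10,stop_face=25,straightedge=2,mat=0);
    for n in names:
        for q in r.place_of(p,n)[:2]:
            print(n,round(q["conf"],2),np.round(q["centre"]),at(p,q["centre"],z.get(n,10 if "carton" in n else 0)).round(0))
E
```

```text
[195.94112312 645.32129455 230.35718291] [-1.56016705  0.23147983 -0.23126853] [ 0.78220223 -0.53298804 -0.50419369] 0.9977641352549683 0.0
[[ 0.957 -0.     0.29 ]
 [-0.29  -0.002  0.957]
 [ 0.    -1.    -0.002]]
top 47.30693717770272 [[0.02, -0.99, 0.1, 368.98], [-1.0, -0.02, 0.02, -21.51], [-0.02, -0.1, -0.99, 1234.62], [0.0, 0.0, 0.0, 1.0]]
board 0.9 [362. 184.] [ 558. -108.    0.]
board 0.47 [243. 270.] [319. 207.   0.]
stop 0.72 [358. 152.] [644. -96.  10.]
stop_face 0.58 [356. 154.] [635. -89.  25.]
stop_face 0.33 [360. 186.] [ 549. -103.   25.]
straightedge 0.78 [220. 178.] [566. 281.   2.]
mat 0.9 [222. 180.] [562. 274.   0.]
mat 0.65 [358. 150.] [652. -97.   0.]
carton0 0.78 [343. 193.] [531. -58.  10.]
carton0 0.74 [445. 195.] [ 531. -332.   10.]
carton1 0.78 [343. 193.] [531. -58.  10.]
carton1 0.74 [445. 195.] [ 531. -332.   10.]
carton2 0.78 [343. 193.] [531. -58.  10.]
carton2 0.74 [445. 195.] [ 531. -332.   10.]
carton3 0.78 [343. 193.] [531. -58.  10.]
carton3 0.74 [445. 195.] [ 531. -332.   10.]
carton4 0.78 [343. 193.] [531. -58.  10.]
carton4 0.74 [445. 195.] [ 531
[... 683 characters left out ...]
 -351.    0.]
carton0 0.75 [251. 217.] [ 524. -204.   10.]
carton0 0.71 [315. 214.] [518. -25.  10.]
carton1 0.75 [251. 217.] [ 524. -204.   10.]
carton1 0.71 [315. 214.] [518. -25.  10.]
carton2 0.75 [251. 217.] [ 524. -204.   10.]
carton2 0.71 [315. 214.] [518. -25.  10.]
carton3 0.75 [251. 217.] [ 524. -204.   10.]
carton3 0.71 [315. 214.] [518. -25.  10.]
carton4 0.75 [251. 217.] [ 524. -204.   10.]
carton4 0.71 [315. 214.] [518. -25.  10.]
tape 0.66 [383. 175.] [328. 198.   0.]
tape 0.47 [427. 223.] [563. 282.   0.]
stapler 0.8 [486. 233.] [612. 429.   0.]
labelroll 0.7 [163. 221.] [ 516. -447.    0.]
notepad 0.88 [205. 189.] [ 372. -354.    0.]
glue 0.98 [161. 257.] [ 655. -423.    0.]
```

```bash
python3 - <<'E'
import cv2
a=cv2.imread("pics/top.png")[100:290,150:510];cv2.imwrite("pics/topc.png",cv2.resize(a,(792,418),interpolation=cv2.INTER_CUBIC))
a=cv2.imread("pics/scene.png")[130:300,190:500];cv2.imwrite("pics/scenec.png",cv2.resize(a,(775,425),interpolation=cv2.INTER_CUBIC))
E
```

```text
(no output)
```

View pics/topc.png

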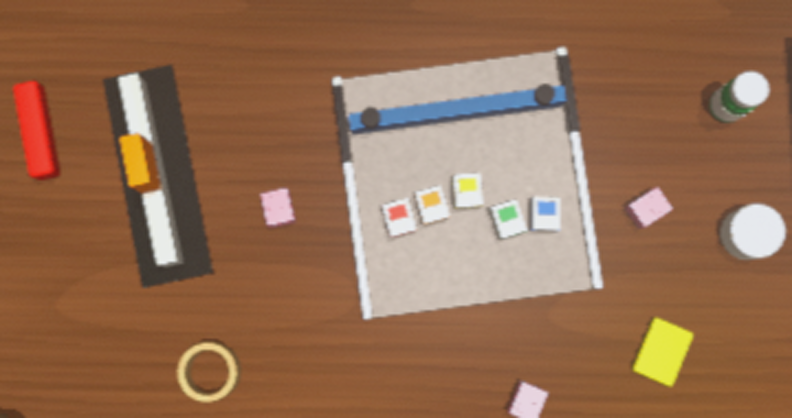

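View pics/scenec.png

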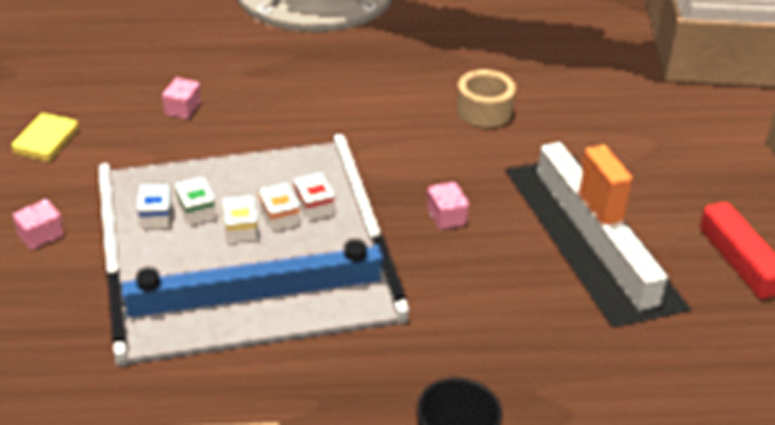

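```bash
python3 - <<'E'
from h import *
p=r.grab_frame("top")
im=p["frame"]
P=lambda u,v,z:at(p,(150+u/2.2,100+v/2.2),z)[:2].round(1)
def show(n,q):
    q=np.array(q);print(n,q.tolist(),"c",q.mean(0).round(1))
rim=[P(337,80,20),P(367,318,20),P(600,287,20),P(562,50,20)]
show("rim",rim)
for a,b in((0,1),(3,2)):d=rim[a]-rim[b];print(np.hypot(*d),np.arctan2(d[1],d[0]))
d=rim[0]-rim[3];print(np.hypot(*d),np.arctan2(-d[0],d[1]))
mat=[P(104,80,2),P(172,66,2),P(212,272,2),P(143,287,2)];show("mat",mat)
for a,b in((0,3),(1,2)):d=mat[a]-mat[b];print(np.hypot(*d),np.arctan2(d[1],d[0]))
hsv=cv2.cvtColor(im,cv2.COLOR_BGR2HSV)
def rect(m,z,win):
    k=np.zeros_like(m);x0,y0,x1,y1=win;k[y0:y1,x0:x1]=m[y0:y1,x0:x1]
    n,l,st,c=cv2.connectedComponentsWithStats(k);i=1+st[1:,4].argmax()
    v,u=np.nonzero(l==i);w=np.array([at(p,(a,b),z)[:2] for a,b in zip(u,v)]).astype(np.float32)
    return cv2.minAreaRect(w),st[i]
bw=((hsv[...,1]<60)&(hsv[...,2]>185)).astype(np.uint8)
win=(195,125,250,235)
v,u=np.nonzero(bw[win[1]:win[3],win[0]:win[2]]);w=np.array([at(p,(a+win[0],b+win[1]),42)[:2] for a,b in zip(u,v)]).astype(np.float32)
print("bar",cv2.minAreaRect(w),w.mean(0))
og=((hsv[...,0]>8)&(hsv[...,0]<24)&(hsv[...,1]>180)&(hsv[...,2]>200)).astype(np.uint8)
print("grip",rect(og,102,win))
bl=((hsv[...,0]>100)&(hsv[...,0]<125)&(hsv[...,1]>120)).astype(np.uint8)
print("plate",rect(bl,44,(300,130,420,165)))
cart=((hsv[...,1]<25)&(hsv[...,2]>215)).astype(np.uint8)
for n,(u,v) in dict(c0=(398,216),c3=(431,203),c4=(467,189),c1=(508,217),c2=(545,213)).items():
    print(n,P(u,v,40))
E
```

```text
rim [[682.3, 53.8], [390.1, 10.3], [433.1, -269.3], [724.5, -223.0]] c [ 557.5 -107. ]
295.42019226857184 0.1477852531053162
295.05533379351067 0.1575709542929654
279.99835713803753 0.15129166658144877
mat [[682.3, 348.7], [701.6, 263.4], [442.9, 203.2], [422.7, 287.9]] c [562.4 275.8]
266.62483005151637 0.23005982828605398
265.6119914461695 0.2286330870443179
bar ((565.3807373046875, 280.1453552246094), (234.07940673828125, 24.93737030029297), 14.060403823852539) [561.4461 278.9782]
grip (((565.1758422851562, 279.28411865234375), (58.008548736572266, 22.791820526123047), 13.784622192382812), array([205, 162,  13,  23, 203], dtype=int32))
plate (((644.7230834960938, -92.86154174804688), (15.844759941101074, 186.75694274902344), 8.682842254638672), array([323, 142,  71,  15, 406], dtype=int32))
c0 [512.2 -24.7]
c3 [528.6 -63.9]
c4 [ 546.3 -106.7]
c1 [ 513.4 -156. ]
c2 [ 519.1 -200. ]
```

```bash
cat >> h.py <<'E'
def to(x,y,z,yaw=None):
    s=r.read_state();M=R.from_rotvec(s["orientation"]).as_matrix()
    d=np.array([x,y,z])-s["tcp_pos"];a=np.arctan2(M[1,2],M[0,2])
    print("t %.1f tcp %s f %s w %.3f yaw %.4f"%(s["time_s"],np.round(s["tcp_pos"],1),np.round(s["ft_force"],1),s["grip_width"],a),"tilt",M[2].round(3))
    print(" shift xyz",(M.T@d).round(1),"ry after",None if yaw is None else round(-(yaw-a),4),"q",np.round(s["joint_pos"],2))
E
python3 -m jog '[{"x":23,"z":-12.2,"y":4},{"x":23,"z":-12.2,"y":4},{"x":23,"z":-12.2,"y":4},{"x":23,"z":-12.2,"y":4},{"x":23,"z":-12.2,"y":4},{"x":23,"z":-12.2,"y":4},{"x":23,"z":-12.2,"y":4},{"x":23,"z":-12.2,"y":4},{"x":23,"z":-12.2,"y":4},{"x":23,"z":-12.2,"y":4},{"x":23,"z":-12.2,"y":4},{"x":23,"z":-12.2,"y":4},{"x":23,"z":-12.2,"y":4},{"x":23,"z":-12.2,"y":4},{"x":23,"z":-12.2,"y":4},{"x":23,"z":-12.2,"y":4},{"x":23,"z":-12.2,"y":4},{"x":23,"z":-12.2,"y":4},{"x":23,"z":-12.2,"y":4},{"x":20,"z":-11,"y":4}]' 85
python3 -m jog '[{"ry":-0.09},{"ry":-0.09},{"ry":-0.09},{"ry":-0.09},{"ry":-0.09},{"ry":-0.08},{},{}]'
python3 -c "
from h import *
to(564.5,279.5,150,.237+np.pi/2)
s=r.read_state();p=r.grab_frame('wrist');cv2.imwrite('pics/w.png',p['frame']);print(np.round(p['tool_from_camera'],2).tolist(),p['vertical_fov'],p['cx'],p['cy'])
for q in r.place_of(p,'straightedge'):print(q)
"
```

```text
t 1.6 tcp [196.1 645.9 231.3] f [-0.6 -0.3  0.8] w 1.001 yaw 1.2759 tilt [ 0. -1.  0.]
 shift xyz [ 459.    81.3 -243.5] ry after -0.5318 q [-1.38  0.48  0.02  1.56 -0.01  1.11 -0.08]
[[-0.0, 0.94, 0.33, -85.74], [-0.0, -0.33, 0.94, -142.58], [1.0, 0.0, 0.0, -0.39], [0.0, 0.0, 0.0, 1.0]] 65.70646984690485 328.48354238072466 199.85998421542772
{'centre': [210.4, 388.4], 'conf': 0.88}schema error: expected keys x, y, z, rx, ry, rz
schema error: expected keys x, y, z, rx, ry, rz
```

View pics/w.png

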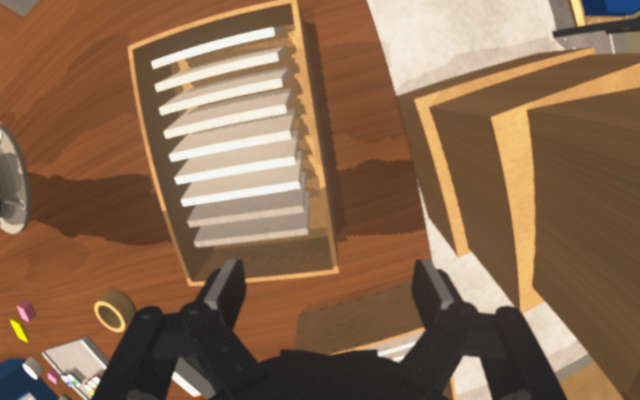

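The rows were refused: every key is needed, so the arm hasn't moved. The wrist picture just shows the rack under the start pose, with the jaws near (230,280) and (430,280). I'll send the move again with full rows.

```bash

python3 -m jog '[{"x":23,"y":4,"z":-12.2,"rx":0,"ry":0,"rz":0},{"x":23,"y":4,"z":-12.2,"rx":0,"ry":0,"rz":0},{"x":23,"y":4,"z":-12.2,"rx":0,"ry":0,"rz":0},{"x":23,"y":4,"z":-12.2,"rx":0,"ry":0,"rz":0},{"x":23,"y":4,"z":-12.2,"rx":0,"ry":0,"rz":0},{"x":23,"y":4,"z":-12.2,"rx":0,"ry":0,"rz":0},{"x":23,"y":4,"z":-12.2,"rx":0,"ry":0,"rz":0},{"x":23,"y":4,"z":-12.2,"rx":0,"ry":0,"rz":0},{"x":23,"y":4,"z":-12.2,"rx":0,"ry":0,"rz":0},{"x":23,"y":4,"z":-12.2,"rx":0,"ry":0,"rz":0},{"x":23,"y":4,"z":-12.2,"rx":0,"ry":0,"rz":0},{"x":23,"y":4,"z":-12.2,"rx":0,"ry":0,"rz":0},{"x":23,"y":4,"z":-12.2,"rx":0,"ry":0,"rz":0},{"x":23,"y":4,"z":-12.2,"rx":0,"ry":0,"rz":0},{"x":23,"y":4,"z":-12.2,"rx":0,"ry":0,"rz":0},{"x":23,"y":4,"z":-12.2,"rx":0,"ry":0,"rz":0},{"x":23,"y":4,"z":-12.2,"rx":0,"ry":0,"rz":0},{"x":23,"y":4,"z":-12.2,"rx":0,"ry":0,"rz":0},{"x":23,"y":4,"z":-12.2,"rx":0,"ry":0,"rz":0},{"x":22,"y":4,"z":-12.2,"rx":0,"ry":0,"rz":0}]' 85
python3 -m jog '[{"x":0,"y":0,"z":0,"rx":0,"ry":-0.09,"rz":0},{"x":0,"y":0,"z":0,"rx":0,"ry":-0.09,"rz":0},{"x":0,"y":0,"z":0,"rx":0,"ry":-0.09,"rz":0},{"x":0,"y":0,"z":0,"rx":0,"ry":-0.09,"rz":0},{"x":0,"y":0,"z":0,"rx":0,"ry":-0.09,"rz":0},{"x":0,"y":0,"z":0,"rx":0,"ry":-0.08,"rz":0},{"x":0,"y":0,"z":0,"rx":0,"ry":0,"rz":0},{"x":0,"y":0,"z":0,"rx":0,"ry":0,"rz":0}]'
python3 -c "
from h import *
to(564.5,279.5,150,.237+np.pi/2)
s=r.read_state();p=r.grab_frame('wrist');cv2.imwrite('pics/w2.png',p['frame'])
for q in r.place_of(p,'straightedge'):print(q)
"
```

```text
time_s: 3.75
tcp_pos: [565.3, 278.3, 151.3]
orientation: [-1.558, 0.231, -0.232]
ft_force: [0.6, -0.3, -0.2]
grip_width: 0.993
time_s: 4.55
tcp_pos: [564.5, 279.0, 151.3]
orientation: [-1.563, -0.183, 0.183]
ft_force: [-0.3, 0.3, 0.1]
grip_width: 0.995
t 4.5 tcp [564.5 279.  151.3] f [-0.3  0.3  0.1] w 0.995 yaw 1.8037 tilt [ 0. -1.  0.]
 shift xyz [0.1 1.3 0.5] ry after -0.0041 q [-0.57  0.48  0.01  1.74 -0.01  0.91  1.25]
{'centre': [329.0, 185.7], 'conf': 0.68}
```

View pics/w2.png

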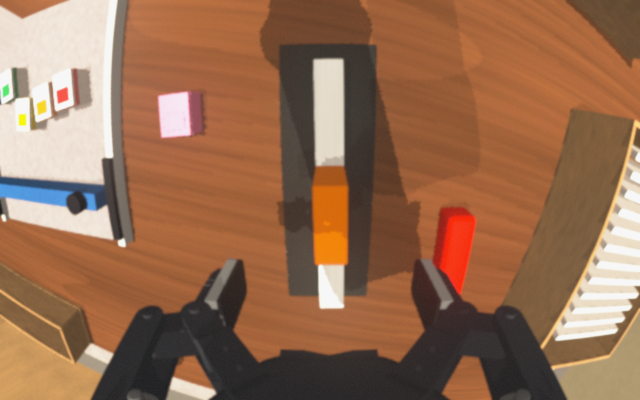

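```bash

python3 -m jog '[{"x":0,"y":15,"z":0,"rx":0,"ry":0,"rz":0},{"x":0,"y":15,"z":0,"rx":0,"ry":0,"rz":0},{"x":0,"y":15,"z":0,"rx":0,"ry":0,"rz":0},{"x":0,"y":15,"z":0,"rx":0,"ry":0,"rz":0},{"x":0,"y":15,"z":0,"rx":0,"ry":0,"rz":0},{"x":0,"y":10,"z":0,"rx":0,"ry":0,"rz":0},{"x":0,"y":0,"z":0,"rx":0,"ry":0,"rz":0}]' 85
python3 -m jog '[{"x":0,"y":0,"z":0,"rx":0,"ry":0,"rz":0},{"x":0,"y":0,"z":0,"rx":0,"ry":0,"rz":0},{"x":0,"y":0,"z":0,"rx":0,"ry":0,"rz":0},{"x":0,"y":0,"z":0,"rx":0,"ry":0,"rz":0},{"x":0,"y":0,"z":0,"rx":0,"ry":0,"rz":0},{"x":0,"y":0,"z":0,"rx":0,"ry":0,"rz":0},{"x":0,"y":0,"z":0,"rx":0,"ry":0,"rz":0},{"x":0,"y":0,"z":0,"rx":0,"ry":0,"rz":0},{"x":0,"y":0,"z":0,"rx":0,"ry":0,"rz":0},{"x":0,"y":0,"z":0,"rx":0,"ry":0,"rz":0}]' 5
```

```text
time_s: 5.35
tcp_pos: [563.3, 278.5, 64.2]
orientation: [-1.564, -0.182, 0.187]
ft_force: [-0.3, -0.0, 0.0]
grip_width: 0.996
time_s: 6.35
tcp_pos: [564.8, 279.6, 67.0]
orientation: [-1.562, -0.186, 0.184]
ft_force: [-1.5, 0.3, 5.2]
grip_width: 0.279
```

```bash

python3 -m jog '[{"x":0,"y":-5,"z":0,"rx":0,"ry":0,"rz":0},{"x":0,"y":-10,"z":0,"rx":0,"ry":0,"rz":0},{"x":0,"y":-10,"z":0,"rx":0,"ry":0,"rz":0},{"x":0,"y":-10,"z":0,"rx":0,"ry":0,"rz":0},{"x":0,"y":-15,"z":0,"rx":0,"ry":0,"rz":0},{"x":0,"y":-15,"z":0,"rx":0,"ry":0,"rz":0},{"x":0,"y":-15,"z":0,"rx":0,"ry":0,"rz":0},{"x":0,"y":-15,"z":0,"rx":0,"ry":0,"rz":0},{"x":0,"y":-5,"z":0,"rx":0,"ry":0,"rz":0}]'
python3 -m jog '[{"x":-10.4,"y":0,"z":-18.2,"rx":0,"ry":0,"rz":0},{"x":-10.4,"y":0,"z":-18.2,"rx":0,"ry":0,"rz":0},{"x":-10.4,"y":0,"z":-18.2,"rx":0,"ry":0,"rz":0},{"x":-10.4,"y":0,"z":-18.2,"rx":0,"ry":0,"rz":0},{"x":-10.4,"y":0,"z":-18.2,"rx":0,"ry":0,"rz":0},{"x":-10.4,"y":0,"z":-18.2,"rx":0,"ry":0,"rz":0},{"x":-10.4,"y":0,"z":-18.2,"rx":0,"ry":0,"rz":0},{"x":-10.4,"y":0,"z":-18.2,"rx":0,"ry":0,"rz":0},{"x":-10.4,"y":0,"z":-18.2,"rx":0,"ry":0,"rz":0},{"x":-10.4,"y":0,"z":-18.2,"rx":0,"ry":0,"rz":0},{"x":-10.4,"y":0,"z":-18.2,"rx":0,"ry":0,"rz":0},{"x":-10.4,"y":0,"z":-18.2,"rx":0,"ry":0,"rz":0},{"x":-10.4,"y":0,"z":-18.2,"rx":0,"ry":0,"rz":0},{"x":-10.4,"y":0,"z":-18.2,"rx":0,"ry":0,"rz":0},{"x":-10.4,"y":0,"z":-18.2,"rx":0,"ry":0,"rz":0},{"x":-10.4,"y":0,"z":-18.2,"rx":0,"ry":0,"rz":0},{"x":-10.4,"y":0,"z":-18.2,"rx":0,"ry":0,"rz":0},{"x":-10.4,"y":0,"z":-18.2,"rx":0,"ry":0,"rz":0},{"x":-10.4,"y":0,"z":-18.2,"rx":0,"ry":0,"rz":0},{"x":-10.4,"y":0,"z":-18.2,"rx":0,"ry":0,"rz":0}]'
python3 -m jog '[{"x":0,"y":0,"z":0,"rx":0,"ry":0.1,"rz":0},{"x":0,"y":0,"z":0,"rx":0,"ry":0.13,"rz":0},{"x":0,"y":0,"z":0,"rx":0,"ry":0.13,"rz":0},{"x":0,"y":0,"z":0,"rx":0,"ry":0.13,"rz":0},{"x":0,"y":0,"z":0,"rx":0,"ry":0.13,"rz":0},{"x":0,"y":0,"z":0,"rx":0,"ry":0.13,"rz":0},{"x":0,"y":0,"z":0,"rx":0,"ry":0.13,"rz":0},{"x":0,"y":0,"z":0,"rx":0,"ry":0.13,"rz":0},{"x":0,"y":0,"z":0,"rx":0,"ry":0.13,"rz":0},{"x":0,"y":0,"z":0,"rx":0,"ry":0.13,"rz":0},{"x":0,"y":0,"z":0,"rx":0,"ry":0.13,"rz":0},{"x":0,"y":0,"z":0,"rx":0,"ry":0.13,"rz":0},{"x":0,"y":0,"z":0,"rx":0,"ry":0.122,"rz":0},{"x":0,"y":0,"z":0,"rx":0,"ry":0,"rz":0},{"x":0,"y":0,"z":0,"rx":0,"ry":0,"rz":0}]'
python3 -c "
from h import *
to(446.8,-124,150,.152)
s=r.read_state();p=r.grab_frame('wrist');cv2.imwrite('pics/w3.png',p['frame'])
p=r.grab_frame('top');cv2.imwrite('pics/t3.png',cv2.resize(p['frame'][110:290,280:460],(540,540)))
"
```

```text
time_s: 7.25
tcp_pos: [565.5, 279.6, 168.9]
orientation: [-1.561, -0.187, 0.182]
ft_force: [0.8, 0.3, -1.8]
grip_width: 0.272
time_s: 9.25
tcp_pos: [446.4, -124.4, 166.4]
orientation: [-1.563, -0.185, 0.184]
ft_force: [-0.3, 0.2, -3.4]
grip_width: 0.273
time_s: 10.75
tcp_pos: [446.8, -123.4, 166.4]
orientation: [-1.279, 1.092, -1.092]
ft_force: [0.7, -1.0, -2.8]
grip_width: 0.277
t 10.8 tcp [ 446.8 -123.4  166.4] f [ 0.7 -1.  -2.8] w 0.277 yaw 0.1573 tilt [-0. -1.  0.]
 shift xyz [ 0.6 16.4 -0.1] ry after 0.0053 q [-0.24  0.22  0.43  2.13 -0.13  0.81  0.43]
```

View pics/w3.png

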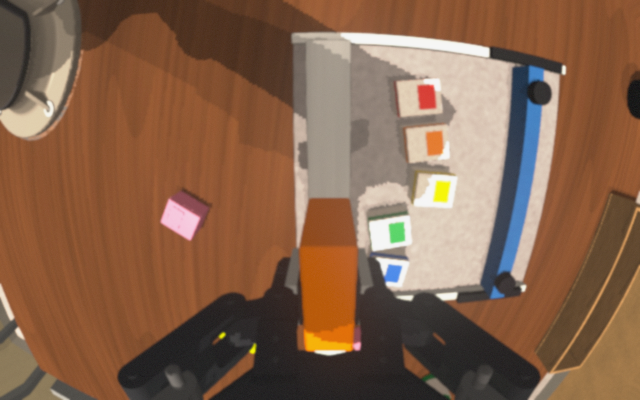

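```bash
cat >> h.py <<'E'
def wat(p,s,uv,z):
    f=200/np.tan(np.radians(p["vertical_fov"])/2);u=np.array(uv)-[p["cx"],p["cy"]];n=np.hypot(*u);t=n/f
    d=np.array([*(np.sin(t)*u/n),np.cos(t)]);T=np.array(p["tool_from_camera"]);M=R.from_rotvec(s["orientation"]).as_matrix()
    o=M@T[:3,3]+s["tcp_pos"];d=M@T[:3,:3]@d;return o+d*(z-o[2])/d[2]
E
python3 - <<'E'
from h import *
s=r.read_state();p=r.grab_frame("wrist")
Y=.152;C=np.array([557.5,-107]);B=np.array([[np.cos(Y),np.sin(Y)],[-np.sin(Y),np.cos(Y)]])
for n,uv,z in[("rimL near",(293,38),20),("rimL far",(563,70),20),("rimR far",(524,290),20),("knobL",(541,90),56),("knobR",(507,283),56),("plate edge near top L",(529,68),44),
 ("bar end top a",(306,42),142),("bar end top b",(352,42),142),("bar a mid",(308,190),142),("bar b mid",(351,190),142),
 ("red",(427,97),40),("orange",(435,143),40),("yellow",(442,191),40),("green",(397,233),40),("blue",(394,272),40)]:
    w=wat(p,s,uv,z)[:2];print(n,w.round(1),"board",(B@(w-C)).round(1))
print("tcp board",(B@(s["tcp_pos"][:2]-C)).round(1))
f=r.grab_frame("top")
E
```

```text
rimL near [392.3  10.4] board [-145.6  141. ]
rimL far [683.9  54.5] board [149.4 140.5]
rimR far [ 729.4 -224.5] board [ 152.1 -142.2]
knobL [627.7  13.5] board [ 87.7 108.5]
knobR [ 660.7 -192.8] board [  89.1 -100.4]
plate edge near top L [617.3  32.8] board [ 80.3 129.1]
bar end top a [416.5 -12.1] board [-125.   115.1]
bar end top b [440.3  -8.3] board [-100.9  115.3]
bar a mid [429.6 -92.9] board [-124.3   33.3]
bar b mid [453.6 -89.1] board [-100.    33.4]
red [518.2 -23.6] board [-26.2  88.4]
orange [534.5 -62.7] board [-16.   47.2]
yellow [ 553.  -106.1] board [-4.3  1.6]
green [ 518.9 -155.2] board [-45.4 -41.8]
blue [ 527.1 -199.5] board [-44.  -86.8]
tcp board [-111.8    0.5]
```

View pics/t3.png

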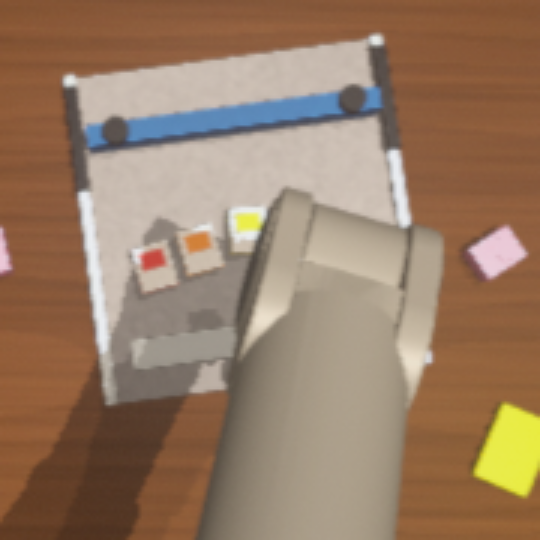

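```bash
cat > chk.py <<'E'
import sys
from h import *
s=r.read_state();Y=.152;u=np.array([np.cos(Y),np.sin(Y)])
f=-(np.array(s["ft_force"])[:2]@u);b=(np.array(s["tcp_pos"])[:2]-[557.5,-107])@u
print("t %.1f push %.1f N bx %.1f z %.1f tq %s"%(s["time_s"],f,b,s["tcp_pos"][2],np.round(s["ft_torque"],2)));sys.exit(f>float(sys.argv[1]))
E
python3 -m jog '[{"x":0,"y":15,"z":0,"rx":0,"ry":0,"rz":0},{"x":0,"y":15,"z":0,"rx":0,"ry":0,"rz":0},{"x":0,"y":15,"z":0,"rx":0,"ry":0,"rz":0},{"x":0,"y":15,"z":0,"rx":0,"ry":0,"rz":0},{"x":0,"y":12,"z":0,"rx":0,"ry":0,"rz":0},{"x":0,"y":10,"z":0,"rx":0,"ry":0,"rz":0},{"x":0,"y":5,"z":0,"rx":0,"ry":0,"rz":0},{"x":0,"y":0,"z":0,"rx":0,"ry":0,"rz":0}]'
python3 chk.py 4 && python3 -m jog '[{"x":0,"y":0,"z":4,"rx":0,"ry":0,"rz":0},{"x":0,"y":0,"z":4,"rx":0,"ry":0,"rz":0},{"x":0,"y":0,"z":4,"rx":0,"ry":0,"rz":0},{"x":0,"y":0,"z":4,"rx":0,"ry":0,"rz":0},{"x":0,"y":0,"z":4,"rx":0,"ry":0,"rz":0},{"x":0,"y":0,"z":4,"rx":0,"ry":0,"rz":0},{"x":0,"y":0,"z":4,"rx":0,"ry":0,"rz":0},{"x":0,"y":0,"z":4,"rx":0,"ry":0,"rz":0},{"x":0,"y":0,"z":4,"rx":0,"ry":0,"rz":0},{"x":0,"y":0,"z":4,"rx":0,"ry":0,"rz":0},{"x":0,"y":0,"z":4,"rx":0,"ry":0,"rz":0},{"x":0,"y":0,"z":4,"rx":0,"ry":0,"rz":0},{"x":0,"y":0,"z":4,"rx":0,"ry":0,"rz":0},{"x":0,"y":0,"z":4,"rx":0,"ry":0,"rz":0},{"x":0,"y":0,"z":4,"rx":0,"ry":0,"rz":0}]' >/dev/null
python3 chk.py 5 && python3 -m jog '[{"x":0,"y":0,"z":3,"rx":0,"ry":0,"rz":0},{"x":0,"y":0,"z":3,"rx":0,"ry":0,"rz":0},{"x":0,"y":0,"z":3,"rx":0,"ry":0,"rz":0},{"x":0,"y":0,"z":3,"rx":0,"ry":0,"rz":0},{"x":0,"y":0,"z":3,"rx":0,"ry":0,"rz":0},{"x":0,"y":0,"z":3,"rx":0,"ry":0,"rz":0},{"x":0,"y":0,"z":3,"rx":0,"ry":0,"rz":0},{"x":0,"y":0,"z":3,"rx":0,"ry":0,"rz":0},{"x":0,"y":0,"z":3,"rx":0,"ry":0,"rz":0},{"x":0,"y":0,"z":3,"rx":0,"ry":0,"rz":0}]' >/dev/null
python3 chk.py 5 && python3 -m jog '[{"x":0,"y":0,"z":3,"rx":0,"ry":0,"rz":0},{"x":0,"y":0,"z":3,"rx":0,"ry":0,"rz":0},{"x":0,"y":0,"z":3,"rx":0,"ry":0,"rz":0},{"x":0,"y":0,"z":3,"rx":0,"ry":0,"rz":0},{"x":0,"y":0,"z":3,"rx":0,"ry":0,"rz":0},{"x":0,"y":0,"z":3,"rx":0,"ry":0,"rz":0},{"x":0,"y":0,"z":3,"rx":0,"ry":0,"rz":0},{"x":0,"y":0,"z":3,"rx":0,"ry":0,"rz":0},{"x":0,"y":0,"z":3,"rx":0,"ry":0,"rz":0},{"x":0,"y":0,"z":3,"rx":0,"ry":0,"rz":0}]' >/dev/null
python3 chk.py 5
python3 -c "
from h import *
p=r.grab_frame('wrist');cv2.imwrite('pics/w4.png',p['frame'])"
```

```text
time_s: 11.75
tcp_pos: [446.7, -123.4, 78.8]
orientation: [-1.279, 1.096, -1.094]
ft_force: [-0.7, 0.7, -2.7]
grip_width: 0.276
t 11.8 push 0.6 N bx -112.0 z 78.8 tq [0.05 0.03 0.  ]
t 11.8 push 0.6 N bx -112.0 z 78.8 tq [0.05 0.03 0.  ]
t 11.8 push 0.6 N bx -112.0 z 78.8 tq [0.05 0.03 0.  ]
t 11.8 push 0.6 N bx -112.0 z 78.8 tq [0.05 0.03 0.  ]False
False
False
False
```

View pics/w4.png

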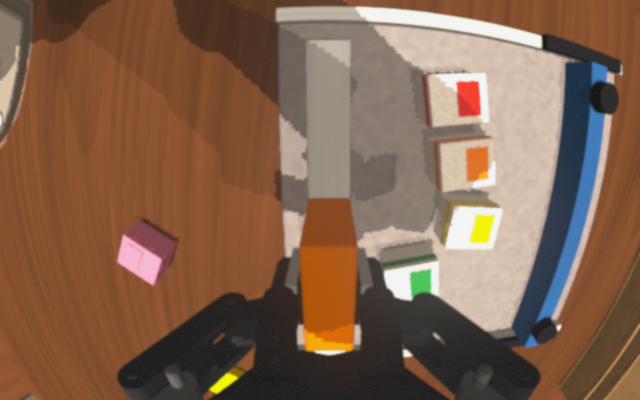

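The picture shows the bar standing between the rims, clear of the cartons. The chain stopped because my check's exit code was wrong, so nothing was pushed. I'll fix that and push.

```bash
sed -i 's/sys.exit(f>float(sys.argv\[1\]))/sys.exit(int(f>float(sys.argv[1])))/' chk.py
python3 chk.py 4 && python3 -m jog '[{"x":0,"y":0,"z":4,"rx":0,"ry":0,"rz":0},{"x":0,"y":0,"z":4,"rx":0,"ry":0,"rz":0},{"x":0,"y":0,"z":4,"rx":0,"ry":0,"rz":0},{"x":0,"y":0,"z":4,"rx":0,"ry":0,"rz":0},{"x":0,"y":0,"z":4,"rx":0,"ry":0,"rz":0},{"x":0,"y":0,"z":4,"rx":0,"ry":0,"rz":0},{"x":0,"y":0,"z":4,"rx":0,"ry":0,"rz":0},{"x":0,"y":0,"z":4,"rx":0,"ry":0,"rz":0},{"x":0,"y":0,"z":4,"rx":0,"ry":0,"rz":0},{"x":0,"y":0,"z":4,"rx":0,"ry":0,"rz":0},{"x":0,"y":0,"z":4,"rx":0,"ry":0,"rz":0},{"x":0,"y":0,"z":4,"rx":0,"ry":0,"rz":0},{"x":0,"y":0,"z":4,"rx":0,"ry":0,"rz":0},{"x":0,"y":0,"z":4,"rx":0,"ry":0,"rz":0},{"x":0,"y":0,"z":4,"rx":0,"ry":0,"rz":0}]' >/dev/null
python3 chk.py 5 && python3 -m jog '[{"x":0,"y":0,"z":3,"rx":0,"ry":0,"rz":0},{"x":0,"y":0,"z":3,"rx":0,"ry":0,"rz":0},{"x":0,"y":0,"z":3,"rx":0,"ry":0,"rz":0},{"x":0,"y":0,"z":3,"rx":0,"ry":0,"rz":0},{"x":0,"y":0,"z":3,"rx":0,"ry":0,"rz":0},{"x":0,"y":0,"z":3,"rx":0,"ry":0,"rz":0},{"x":0,"y":0,"z":3,"rx":0,"ry":0,"rz":0},{"x":0,"y":0,"z":3,"rx":0,"ry":0,"rz":0},{"x":0,"y":0,"z":3,"rx":0,"ry":0,"rz":0},{"x":0,"y":0,"z":3,"rx":0,"ry":0,"rz":0}]' >/dev/null
python3 chk.py 5 && python3 -m jog '[{"x":0,"y":0,"z":3,"rx":0,"ry":0,"rz":0},{"x":0,"y":0,"z":3,"rx":0,"ry":0,"rz":0},{"x":0,"y":0,"z":3,"rx":0,"ry":0,"rz":0},{"x":0,"y":0,"z":3,"rx":0,"ry":0,"rz":0},{"x":0,"y":0,"z":3,"rx":0,"ry":0,"rz":0},{"x":0,"y":0,"z":3,"rx":0,"ry":0,"rz":0},{"x":0,"y":0,"z":3,"rx":0,"ry":0,"rz":0},{"x":0,"y":0,"z":3,"rx":0,"ry":0,"rz":0},{"x":0,"y":0,"z":3,"rx":0,"ry":0,"rz":0},{"x":0,"y":0,"z":3,"rx":0,"ry":0,"rz":0}]' >/dev/null
python3 chk.py 5
python3 -c "
from h import *
p=r.grab_frame('wrist');cv2.imwrite('pics/w5.png',p['frame'])"
```

```text
t 11.8 push -1.3 N bx -111.7 z 79.3 tq [-0.02 -0.05  0.03]
t 13.3 push 0.7 N bx -51.5 z 79.3 tq [-0.02  0.21 -0.05]
t 14.3 push 0.9 N bx -21.5 z 79.3 tq [-0.03  0.2  -0.02]
t 15.3 push 0.4 N bx 8.5 z 79.3 tq [-0.05  0.17  0.03]
```

View pics/w5.png

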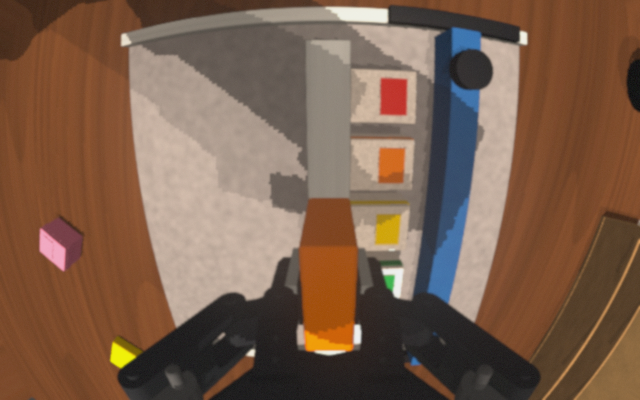

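```bash
python3 -m jog '[{"x":0,"y":0,"z":2,"rx":0,"ry":0,"rz":0},{"x":0,"y":0,"z":2,"rx":0,"ry":0,"rz":0},{"x":0,"y":0,"z":2,"rx":0,"ry":0,"rz":0},{"x":0,"y":0,"z":2,"rx":0,"ry":0,"rz":0},{"x":0,"y":0,"z":2,"rx":0,"ry":0,"rz":0},{"x":0,"y":0,"z":2,"rx":0,"ry":0,"rz":0},{"x":0,"y":0,"z":2,"rx":0,"ry":0,"rz":0},{"x":0,"y":0,"z":1,"rx":0,"ry":0,"rz":0}]' >/dev/null
A=1
python3 chk.py 6 && python3 -m jog '[{"x":0,"y":0,"z":0.7,"rx":0,"ry":0,"rz":0},{"x":0,"y":0,"z":0.7,"rx":0,"ry":0,"rz":0}]' >/dev/null &&
python3 chk.py 6 && python3 -m jog '[{"x":0,"y":0,"z":0.7,"rx":0,"ry":0,"rz":0},{"x":0,"y":0,"z":0.7,"rx":0,"ry":0,"rz":0}]' >/dev/null &&
python3 chk.py 6 && python3 -m jog '[{"x":0,"y":0,"z":0.7,"rx":0,"ry":0,"rz":0},{"x":0,"y":0,"z":0.7,"rx":0,"ry":0,"rz":0}]' >/dev/null &&
python3 chk.py 6 && python3 -m jog '[{"x":0,"y":0,"z":0.7,"rx":0,"ry":0,"rz":0},{"x":0,"y":0,"z":0.7,"rx":0,"ry":0,"rz":0}]' >/dev/null &&
python3 chk.py 6 && python3 -m jog '[{"x":0,"y":0,"z":0.7,"rx":0,"ry":0,"rz":0},{"x":0,"y":0,"z":0.7,"rx":0,"ry":0,"rz":0}]' >/dev/null &&
python3 chk.py 6 && python3 -m jog '[{"x":0,"y":0,"z":0.7,"rx":0,"ry":0,"rz":0},{"x":0,"y":0,"z":0.7,"rx":0,"ry":0,"rz":0}]' >/dev/null &&
python3 chk.py 6 && python3 -m jog '[{"x":0,"y":0,"z":0.7,"rx":0,"ry":0,"rz":0},{"x":0,"y":0,"z":0.7,"rx":0,"ry":0,"rz":0}]' >/dev/null &&
python3 chk.py 6 && python3 -m jog '[{"x":0,"y":0,"z":0.7,"rx":0,"ry":0,"rz":0},{"x":0,"y":0,"z":0.7,"rx":0,"ry":0,"rz":0}]' >/dev/null &&
python3 chk.py 6 && python3 -m jog '[{"x":0,"y":0,"z":0.7,"rx":0,"ry":0,"rz":0},{"x":0,"y":0,"z":0.7,"rx":0,"ry":0,"rz":0}]' >/dev/null &&
python3 chk.py 6 && python3 -m jog '[{"x":0,"y":0,"z":0.7,"rx":0,"ry":0,"rz":0},{"x":0,"y":0,"z":0.7,"rx":0,"ry":0,"rz":0}]' >/dev/null
python3 chk.py 6
```

```text
t 16.1 push 1.3 N bx 23.5 z 79.3 tq [-0.03  0.25  0.01]
t 16.4 push 1.4 N bx 24.6 z 79.3 tq [-0.03  0.26  0.01]
t 16.6 push 0.3 N bx 26.1 z 79.3 tq [-0.05  0.21  0.04]
t 16.8 push 2.3 N bx 27.4 z 79.3 tq [-0.05  0.56 -0.08]
t 16.9 push 2.9 N bx 28.1 z 79.1 tq [-0.1   0.74 -0.19]
t 17.1 push 1.3 N bx 30.0 z 79.1 tq [-0.08  0.63 -0.09]
t 17.4 push 1.7 N bx 31.6 z 79.2 tq [-0.    0.61 -0.17]
t 17.6 push 1.4 N bx 33.1 z 79.2 tq [-0.03  0.68 -0.12]
t 17.8 push 1.7 N bx 34.5 z 79.3 tq [ 0.    0.58 -0.11]
t 17.9 push 1.9 N bx 35.9 z 79.3 tq [ 0.01  0.58 -0.17]
t 18.1 push 2.5 N bx 37.3 z 79.3 tq [-0.04  0.61 -0.15]
```

```bash
python3 -m jog '[{"x":0,"y":0,"z":0.7,"rx":0,"ry":0,"rz":0},{"x":0,"y":0,"z":0.7,"rx":0,"ry":0,"rz":0}]' >/dev/null &&
python3 chk.py 5 && python3 -m jog '[{"x":0,"y":0,"z":0.7,"rx":0,"ry":0,"rz":0},{"x":0,"y":0,"z":0.7,"rx":0,"ry":0,"rz":0}]' >/dev/null &&
python3 chk.py 5 && python3 -m jog '[{"x":0,"y":0,"z":0.7,"rx":0,"ry":0,"rz":0},{"x":0,"y":0,"z":0.7,"rx":0,"ry":0,"rz":0}]' >/dev/null &&
python3 chk.py 5 && python3 -m jog '[{"x":0,"y":0,"z":0.7,"rx":0,"ry":0,"rz":0},{"x":0,"y":0,"z":0.7,"rx":0,"ry":0,"rz":0}]' >/dev/null &&
python3 chk.py 5 && python3 -m jog '[{"x":0,"y":0,"z":0.7,"rx":0,"ry":0,"rz":0},{"x":0,"y":0,"z":0.7,"rx":0,"ry":0,"rz":0}]' >/dev/null &&
python3 chk.py 5 && python3 -m jog '[{"x":0,"y":0,"z":0.7,"rx":0,"ry":0,"rz":0},{"x":0,"y":0,"z":0.7,"rx":0,"ry":0,"rz":0}]' >/dev/null &&
python3 chk.py 5 && python3 -m jog '[{"x":0,"y":0,"z":0.7,"rx":0,"ry":0,"rz":0},{"x":0,"y":0,"z":0.7,"rx":0,"ry":0,"rz":0}]' >/dev/null &&
python3 chk.py 5 && python3 -m jog '[{"x":0,"y":0,"z":0.7,"rx":0,"ry":0,"rz":0},{"x":0,"y":0,"z":0.7,"rx":0,"ry":0,"rz":0}]' >/dev/null &&
python3 chk.py 5 && python3 -m jog '[{"x":0,"y":0,"z":0.7,"rx":0,"ry":0,"rz":0},{"x":0,"y":0,"z":0.7,"rx":0,"ry":0,"rz":0}]' >/dev/null &&
python3 chk.py 5 && python3 -m jog '[{"x":0,"y":0,"z":0.7,"rx":0,"ry":0,"rz":0},{"x":0,"y":0,"z":0.7,"rx":0,"ry":0,"rz":0}]' >/dev/null &&
python3 chk.py 5 && python3 -m jog '[{"x":0,"y":0,"z":0.7,"rx":0,"ry":0,"rz":0},{"x":0,"y":0,"z":0.7,"rx":0,"ry":0,"rz":0}]' >/dev/null &&
python3 chk.py 5 && python3 -m jog '[{"x":0,"y":0,"z":0.7,"rx":0,"ry":0,"rz":0},{"x":0,"y":0,"z":0.7,"rx":0,"ry":0,"rz":0}]' >/dev/null &&
python3 chk.py 5 && python3 -m jog '[{"x":0,"y":0,"z":0.7,"rx":0,"ry":0,"rz":0},{"x":0,"y":0,"z":0.7,"rx":0,"ry":0,"rz":0}]' >/dev/null &&
python3 chk.py 5 && python3 -m jog '[{"x":0,"y":0,"z":0.7,"rx":0,"ry":0,"rz":0},{"x":0,"y":0,"z":0.7,"rx":0,"ry":0,"rz":0}]' >/dev/null &&
python3 chk.py 5 && python3 -m jog '[{"x":0,"y":0,"z":0.7,"rx":0,"ry":0,"rz":0},{"x":0,"y":0,"z":0.7,"rx":0,"ry":0,"rz":0}]' >/dev/null
python3 chk.py 5
```

```text
t 18.4 push 1.9 N bx 38.7 z 79.3 tq [-0.01  0.58 -0.1 ]
t 18.6 push 1.8 N bx 40.1 z 79.3 tq [-0.06  0.61 -0.16]
t 18.8 push 1.4 N bx 41.5 z 79.3 tq [-0.02  0.6  -0.14]
t 18.9 push 2.2 N bx 42.9 z 79.3 tq [ 0.01  0.59 -0.18]
t 19.1 push 2.0 N bx 44.3 z 79.3 tq [-0.06  0.59 -0.15]
t 19.4 push 2.1 N bx 45.7 z 79.3 tq [-0.08  0.67 -0.15]
t 19.6 push 2.9 N bx 47.1 z 79.3 tq [-0.04  0.67 -0.08]
t 19.8 push 2.2 N bx 48.5 z 79.3 tq [-0.04  0.66 -0.19]
t 19.9 push 1.7 N bx 49.9 z 79.3 tq [-0.03  0.64 -0.09]
t 20.1 push 3.0 N bx 51.3 z 79.3 tq [-0.06  0.58 -0.19]
t 20.4 push 1.5 N bx 52.7 z 79.3 tq [-0.05  0.65 -0.14]
t 20.6 push 2.7 N bx 54.1 z 79.3 tq [-0.06  0.61 -0.16]
t 20.8 push 4.9 N bx 55.0 z 79.2 tq [-0.14  1.24 -0.34]
t 20.9 push 7.5 N bx 55.4 z 78.9 tq [-0.21  1.8  -0.56]
t 20.9 push 7.5 N bx 55.4 z 78.9 tq [-0.21  1.8  -0.56]
```

```bash
python3 -m jog '[{"x":0,"y":0,"z":0,"rx":0,"ry":0,"rz":0},{"x":0,"y":0,"z":0,"rx":0,"ry":0,"rz":0}]' >/dev/null; python3 chk.py 9 && python3 -m jog '[{"x":0,"y":0,"z":0.4,"rx":0,"ry":0,"rz":0},{"x":0,"y":0,"z":0.4,"rx":0,"ry":0,"rz":0},{"x":0,"y":0,"z":0,"rx":0,"ry":0,"rz":0}]' >/dev/null; python3 chk.py 9 && python3 -m jog '[{"x":0,"y":0,"z":0.3,"rx":0,"ry":0,"rz":0},{"x":0,"y":0,"z":0.3,"rx":0,"ry":0,"rz":0},{"x":0,"y":0,"z":0,"rx":0,"ry":0,"rz":0}]' >/dev/null; python3 chk.py 9;python3 -c "
from h import *
to(0,0,0,.152)"
```

```text
t 21.1 push 5.4 N bx 55.4 z 78.9 tq [-0.2   1.65 -0.5 ]
t 21.4 push 6.4 N bx 55.6 z 78.7 tq [-0.26  1.88 -0.56]
t 21.8 push 7.2 N bx 55.7 z 78.5 tq [-0.23  2.13 -0.65]
t 21.8 tcp [612.4 -97.8  78.5] f [-7.3 -0.1 -0.1] w 0.271 yaw 0.1521 tilt [-0.001 -1.    -0.005]
 shift xyz [-189.3   81.6 -590.1] ry after 0.0001 q [-0.2   0.59  0.36  1.83 -0.28  0.78  0.45]
```

```bash
python3 -m jog '[{"x":0,"y":0,"z":0.4,"rx":0,"ry":0,"rz":0},{"x":0,"y":0,"z":0.4,"rx":0,"ry":0,"rz":0},{"x":0,"y":0,"z":0.4,"rx":0,"ry":0,"rz":0},{"x":0,"y":0,"z":0,"rx":0,"ry":0,"rz":0}]' >/dev/null; python3 chk.py 10 && python3 -m jog '[{"x":0,"y":0,"z":0.4,"rx":0,"ry":0,"rz":0},{"x":0,"y":0,"z":0.4,"rx":0,"ry":0,"rz":0},{"x":0,"y":0,"z":0.4,"rx":0,"ry":0,"rz":0},{"x":0,"y":0,"z":0,"rx":0,"ry":0,"rz":0}]' >/dev/null; python3 chk.py 10 
for i in 1 2 3; do python3 -m jog '[{"x":0,"y":0,"z":0,"rx":0,"ry":0,"rz":0},{"x":0,"y":0,"z":0,"rx":0,"ry":0,"rz":0}]' >/dev/null;python3 chk.py 12;done;python3 -c "
from h import *
to(0,0,0,.152)
p=r.grab_frame('wrist');cv2.imwrite('pics/w6.png',p['frame'])"
```

```text
t 22.1 push 9.9 N bx 56.1 z 78.4 tq [-0.24  2.53 -0.5 ]
t 22.6 push 11.9 N bx 56.2 z 78.1 tq [-0.35  3.07 -0.44]
t 22.8 push 12.4 N bx 56.2 z 78.1 tq [-0.38  3.08 -0.41]
t 22.9 push 11.4 N bx 56.2 z 78.1 tq [-0.35  3.11 -0.4 ]
t 23.1 push 12.2 N bx 56.2 z 78.1 tq [-0.36  3.1  -0.39]
t 23.1 tcp [612.9 -97.8  78.1] f [-12.2  -1.1   0.8] w 0.270 yaw 0.1523 tilt [-0.002 -1.    -0.009]
 shift xyz [-189.5   83.5 -590.3] ry after 0.0003 q [-0.2   0.59  0.36  1.82 -0.28  0.78  0.45]
```

View pics/w6.png

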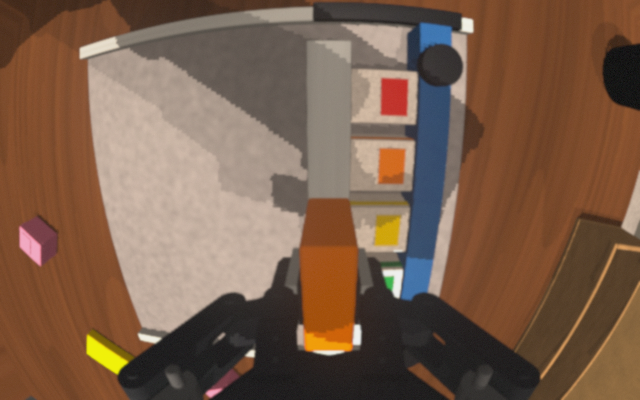

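```bash
python3 -m jog '[{"x":0,"y":0,"z":-0.4,"rx":0,"ry":0,"rz":0},{"x":0,"y":0,"z":0,"rx":0,"ry":0,"rz":0},{"x":0,"y":0,"z":0,"rx":0,"ry":0,"rz":0},{"x":0,"y":0,"z":0,"rx":0,"ry":0,"rz":0},{"x":0,"y":0,"z":0,"rx":0,"ry":0,"rz":0},{"x":0,"y":0,"z":0,"rx":0,"ry":0,"rz":0},{"x":0,"y":0,"z":0,"rx":0,"ry":0,"rz":0},{"x":0,"y":0,"z":0,"rx":0,"ry":0,"rz":0}]' >/dev/null; python3 chk.py 10 
python3 -m jog '[{"x":0,"y":0,"z":-0.5,"rx":0,"ry":0,"rz":0},{"x":0,"y":0,"z":-0.5,"rx":0,"ry":0,"rz":0},{"x":0,"y":0,"z":-0.5,"rx":0,"ry":0,"rz":0},{"x":0,"y":0,"z":-0.5,"rx":0,"ry":0,"rz":0},{"x":0,"y":0,"z":-0.5,"rx":0,"ry":0,"rz":0},{"x":0,"y":0,"z":-0.5,"rx":0,"ry":0,"rz":0},{"x":0,"y":0,"z":-0.5,"rx":0,"ry":0,"rz":0},{"x":0,"y":0,"z":-0.5,"rx":0,"ry":0,"rz":0},{"x":0,"y":0,"z":-0.5,"rx":0,"ry":0,"rz":0},{"x":0,"y":0,"z":-0.5,"rx":0,"ry":0,"rz":0},{"x":0,"y":0,"z":-1,"rx":0,"ry":0,"rz":0},{"x":0,"y":0,"z":-1,"rx":0,"ry":0,"rz":0},{"x":0,"y":0,"z":-2,"rx":0,"ry":0,"rz":0},{"x":0,"y":0,"z":-4,"rx":0,"ry":0,"rz":0},{"x":0,"y":0,"z":-10,"rx":0,"ry":0,"rz":0},{"x":0,"y":0,"z":-10,"rx":0,"ry":0,"rz":0},{"x":0,"y":0,"z":-10,"rx":0,"ry":0,"rz":0},{"x":0,"y":0,"z":-10,"rx":0,"ry":0,"rz":0},{"x":0,"y":0,"z":-10,"rx":0,"ry":0,"rz":0}]' >/dev/null
python3 chk.py 12
python3 -m jog '[{"x":0,"y":-10,"z":0,"rx":0,"ry":0,"rz":0},{"x":0,"y":-10,"z":0,"rx":0,"ry":0,"rz":0},{"x":0,"y":-10,"z":0,"rx":0,"ry":0,"rz":0},{"x":0,"y":-15,"z":0,"rx":0,"ry":0,"rz":0},{"x":0,"y":-15,"z":0,"rx":0,"ry":0,"rz":0},{"x":0,"y":-15,"z":0,"rx":0,"ry":0,"rz":0},{"x":0,"y":-10,"z":0,"rx":0,"ry":0,"rz":0},{"x":0,"y":0,"z":0,"rx":0,"ry":0,"rz":0}]' >/dev/null
python3 -c "
from h import *
to(564.5,279,152,.237+np.pi/2)
p=r.grab_frame('scene');cv2.imwrite('pics/s7.png',cv2.resize(p['frame'][160:290,215:375],(800,650))[:600])
p=r.grab_frame('wrist');cv2.imwrite('pics/w7.png',p['frame'])"
```

```text
t 24.0 push 11.2 N bx 56.1 z 78.1 tq [-0.37  2.79 -0.47]
t 25.9 push -0.7 N bx -3.8 z 79.4 tq [-0.07 -0.05 -0.  ]
t 26.7 tcp [ 556.  -106.8  166.4] f [-0.1 -0.4 -2.6] w 0.275 yaw 0.1541 tilt [ 0.001 -1.     0.004]
 shift xyz [-380.    14.4   67.5] ry after -1.6537 q [-0.25  0.39  0.41  1.91 -0.2   0.88  0.42]
```

View pics/s7.png

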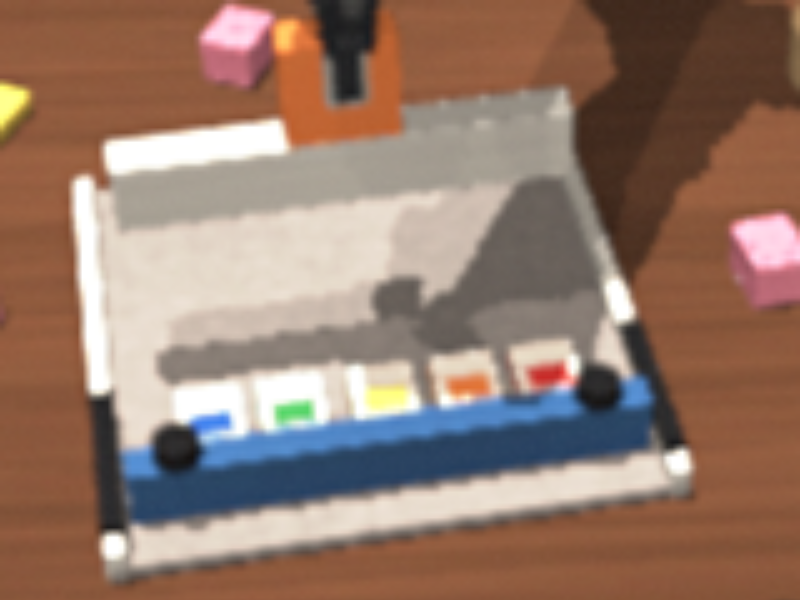

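```bash
python3 -m jog '[{"x":-19,"y":0,"z":3.4,"rx":0,"ry":0,"rz":0},{"x":-19,"y":0,"z":3.4,"rx":0,"ry":0,"rz":0},{"x":-19,"y":0,"z":3.4,"rx":0,"ry":0,"rz":0},{"x":-19,"y":0,"z":3.4,"rx":0,"ry":0,"rz":0},{"x":-19,"y":0,"z":3.4,"rx":0,"ry":0,"rz":0},{"x":-19,"y":0,"z":3.4,"rx":0,"ry":0,"rz":0},{"x":-19,"y":0,"z":3.4,"rx":0,"ry":0,"rz":0},{"x":-19,"y":0,"z":3.4,"rx":0,"ry":0,"rz":0},{"x":-19,"y":0,"z":3.4,"rx":0,"ry":0,"rz":0},{"x":-19,"y":0,"z":3.4,"rx":0,"ry":0,"rz":0},{"x":-19,"y":0,"z":3.4,"rx":0,"ry":0,"rz":0},{"x":-19,"y":0,"z":3.4,"rx":0,"ry":0,"rz":0},{"x":-19,"y":0,"z":3.4,"rx":0,"ry":0,"rz":0},{"x":-19,"y":0,"z":3.4,"rx":0,"ry":0,"rz":0},{"x":-19,"y":0,"z":3.4,"rx":0,"ry":0,"rz":0},{"x":-19,"y":0,"z":3.4,"rx":0,"ry":0,"rz":0},{"x":-19,"y":0,"z":3.4,"rx":0,"ry":0,"rz":0},{"x":-19,"y":0,"z":3.4,"rx":0,"ry":0,"rz":0},{"x":-19,"y":0,"z":3.4,"rx":0,"ry":0,"rz":0},{"x":-19,"y":0,"z":3,"rx":0,"ry":0,"rz":0}]'
python3 -m jog '[{"x":0,"y":0,"z":0,"rx":0,"ry":-0.1,"rz":0},{"x":0,"y":0,"z":0,"rx":0,"ry":-0.13,"rz":0},{"x":0,"y":0,"z":0,"rx":0,"ry":-0.13,"rz":0},{"x":0,"y":0,"z":0,"rx":0,"ry":-0.13,"rz":0},{"x":0,"y":0,"z":0,"rx":0,"ry":-0.13,"rz":0},{"x":0,"y":0,"z":0,"rx":0,"ry":-0.13,"rz":0},{"x":0,"y":0,"z":0,"rx":0,"ry":-0.13,"rz":0},{"x":0,"y":0,"z":0,"rx":0,"ry":-0.13,"rz":0},{"x":0,"y":0,"z":0,"rx":0,"ry":-0.13,"rz":0},{"x":0,"y":0,"z":0,"rx":0,"ry":-0.13,"rz":0},{"x":0,"y":0,"z":0,"rx":0,"ry":-0.13,"rz":0},{"x":0,"y":0,"z":0,"rx":0,"ry":-0.13,"rz":0},{"x":0,"y":0,"z":0,"rx":0,"ry":-0.122,"rz":0},{"x":0,"y":0,"z":0,"rx":0,"ry":0,"rz":0},{"x":0,"y":0,"z":0,"rx":0,"ry":0,"rz":0}]'
python3 -c "
from h import *
to(564,278,68,.237+np.pi/2)
p=r.grab_frame('wrist');cv2.imwrite('pics/w8.png',p['frame'])"
```

```text
time_s: 28.8
tcp_pos: [563.2, 280.8, 164.2]
orientation: [-1.278, 1.095, -1.095]
ft_force: [-0.1, -0.5, -3.2]
grip_width: 0.272
time_s: 30.3
tcp_pos: [563.3, 279.4, 164.2]
orientation: [-1.563, -0.182, 0.182]
ft_force: [-0.6, 1.0, -2.2]
grip_width: 0.272
t 30.3 tcp [563.3 279.4 164.2] f [-0.6  1.  -2.2] w 0.272 yaw 1.8025 tilt [-0. -1.  0.]
 shift xyz [ 0.4 96.2 -1.6] ry after -0.0053 q [-0.51  0.47 -0.06  1.73  0.03  0.94  1.21]
```

View pics/w8.png

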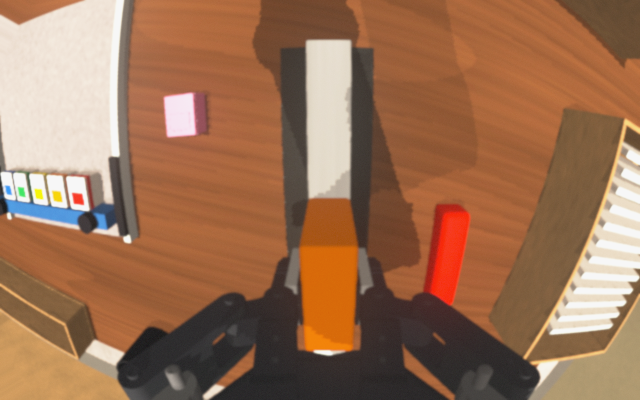

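```bash
sed 's/^f=.*/f=s["ft_force"][2]/; s/^print.*sys/print(round(f,1),np.round(s["tcp_pos"],1));sys/' chk.py > cz.py; sed -i 's/;b=.*$//' cz.py; cat cz.py|tail -3
python3 -m jog '[{"x":0,"y":15,"z":-0.5,"rx":0,"ry":0,"rz":0},{"x":0,"y":15,"z":-0.5,"rx":0,"ry":0,"rz":0},{"x":0,"y":15,"z":-0.5,"rx":0,"ry":0,"rz":0},{"x":0,"y":15,"z":0,"rx":0,"ry":0,"rz":0},{"x":0,"y":15,"z":0,"rx":0,"ry":0,"rz":0},{"x":0,"y":10,"z":0,"rx":0,"ry":0,"rz":0},{"x":0,"y":5,"z":0,"rx":0,"ry":0,"rz":0},{"x":0,"y":3,"z":0,"rx":0,"ry":0,"rz":0},{"x":0,"y":0,"z":0,"rx":0,"ry":0,"rz":0}]'
python3 cz.py 1 && python3 -m jog '[{"x":0,"y":0.7,"z":0,"rx":0,"ry":0,"rz":0},{"x":0,"y":0,"z":0,"rx":0,"ry":0,"rz":0}]' >/dev/null && python3 cz.py 1 && python3 -m jog '[{"x":0,"y":0.7,"z":0,"rx":0,"ry":0,"rz":0},{"x":0,"y":0,"z":0,"rx":0,"ry":0,"rz":0}]' >/dev/null && python3 cz.py 1 && python3 -m jog '[{"x":0,"y":0.7,"z":0,"rx":0,"ry":0,"rz":0},{"x":0,"y":0,"z":0,"rx":0,"ry":0,"rz":0}]' >/dev/null && python3 cz.py 1 && python3 -m jog '[{"x":0,"y":0.7,"z":0,"rx":0,"ry":0,"rz":0},{"x":0,"y":0,"z":0,"rx":0,"ry":0,"rz":0}]' >/dev/null && python3 cz.py 1 && python3 -m jog '[{"x":0,"y":0.7,"z":0,"rx":0,"ry":0,"rz":0},{"x":0,"y":0,"z":0,"rx":0,"ry":0,"rz":0}]' >/dev/null && python3 cz.py 1 && python3 -m jog '[{"x":0,"y":0.7,"z":0,"rx":0,"ry":0,"rz":0},{"x":0,"y":0,"z":0,"rx":0,"ry":0,"rz":0}]' >/dev/null && python3 cz.py 1
```

```text
s=r.read_state();Y=.152;u=np.array([np.cos(Y),np.sin(Y)])
f=s["ft_force"][2]
print(round(f,1),np.round(s["tcp_pos"],1));sys.argv[1])))
time_s: 31.25
tcp_pos: [563.7, 277.8, 71.3]
orientation: [-1.563, -0.185, 0.184]
ft_force: [0.7, 0.6, -2.5]
grip_width: 0.271  File "cz.py", line 5
    print(round(f,1),np.round(s["tcp_pos"],1));sys.argv[1])))
                                                          ^
SyntaxError: unmatched ')'
```

```bash
sed -i 's/;sys.argv.*/;sys.exit(int(f>float(sys.argv[1])))/' cz.py
python3 cz.py 1 && python3 -m jog '[{"x":0,"y":1,"z":0,"rx":0,"ry":0,"rz":0},{"x":0,"y":1,"z":0,"rx":0,"ry":0,"rz":0}]' >/dev/null && python3 cz.py 1 && python3 -m jog '[{"x":0,"y":0.7,"z":0,"rx":0,"ry":0,"rz":0},{"x":0,"y":0,"z":0,"rx":0,"ry":0,"rz":0}]' >/dev/null && python3 cz.py 1 && python3 -m jog '[{"x":0,"y":0.7,"z":0,"rx":0,"ry":0,"rz":0},{"x":0,"y":0,"z":0,"rx":0,"ry":0,"rz":0}]' >/dev/null && python3 cz.py 1 && python3 -m jog '[{"x":0,"y":0.7,"z":0,"rx":0,"ry":0,"rz":0},{"x":0,"y":0,"z":0,"rx":0,"ry":0,"rz":0}]' >/dev/null && python3 cz.py 1 && python3 -m jog '[{"x":0,"y":0.7,"z":0,"rx":0,"ry":0,"rz":0},{"x":0,"y":0,"z":0,"rx":0,"ry":0,"rz":0}]' >/dev/null && python3 cz.py 1 && python3 -m jog '[{"x":0,"y":0.7,"z":0,"rx":0,"ry":0,"rz":0},{"x":0,"y":0,"z":0,"rx":0,"ry":0,"rz":0}]' >/dev/null && python3 cz.py 1 && python3 -m jog '[{"x":0,"y":0.7,"z":0,"rx":0,"ry":0,"rz":0},{"x":0,"y":0,"z":0,"rx":0,"ry":0,"rz":0}]' >/dev/null && python3 cz.py 1
```

```text
-2.5 [563.7 277.8  71.3]
-2.6 [564.  278.   69.9]
-2.8 [563.6 277.8  68.7]
-3.3 [563.5 277.7  67.9]
-2.7 [563.5 277.7  67.1]
3.3 [563.5 277.8  67. ]
```

Contact at z 67.0, the same height as at the grasp. Next I open the fingers, rise clear and check.

```bash
python3 -m jog '[{"x":0,"y":0,"z":0,"rx":0,"ry":0,"rz":0},{"x":0,"y":0,"z":0,"rx":0,"ry":0,"rz":0},{"x":0,"y":0,"z":0,"rx":0,"ry":0,"rz":0},{"x":0,"y":0,"z":0,"rx":0,"ry":0,"rz":0},{"x":0,"y":0,"z":0,"rx":0,"ry":0,"rz":0},{"x":0,"y":0,"z":0,"rx":0,"ry":0,"rz":0},{"x":0,"y":0,"z":0,"rx":0,"ry":0,"rz":0},{"x":0,"y":0,"z":0,"rx":0,"ry":0,"rz":0}]' 85
python3 -m jog '[{"x":0,"y":-5,"z":0,"rx":0,"ry":0,"rz":0},{"x":0,"y":-10,"z":0,"rx":0,"ry":0,"rz":0},{"x":0,"y":-15,"z":0,"rx":0,"ry":0,"rz":0},{"x":0,"y":-15,"z":0,"rx":0,"ry":0,"rz":0},{"x":0,"y":-20,"z":0,"rx":0,"ry":0,"rz":0},{"x":0,"y":-20,"z":0,"rx":0,"ry":0,"rz":0},{"x":0,"y":-20,"z":0,"rx":0,"ry":0,"rz":0},{"x":0,"y":-20,"z":0,"rx":0,"ry":0,"rz":0},{"x":0,"y":0,"z":0,"rx":0,"ry":0,"rz":0}]'
python3 -c "
from h import *
p=r.grab_frame('wrist');a=p['frame'].copy()
q=r.grab_frame('top');b=cv2.resize(q['frame'][110:230,200:420],(640,349))
cv2.imwrite('pics/end.png',cv2.resize(np.vstack([a,b]),(512,599)))"
```

```text
time_s: 33.05
tcp_pos: [563.5, 277.8, 66.5]
orientation: [-1.563, -0.185, 0.185]
ft_force: [0.1, -0.9, -1.1]
grip_width: 0.993
time_s: 33.95
tcp_pos: [565.5, 278.8, 196.2]
orientation: [-1.56, -0.19, 0.179]
ft_force: [0.0, 0.9, -0.7]
grip_width: 0.998
```

View pics/end.png

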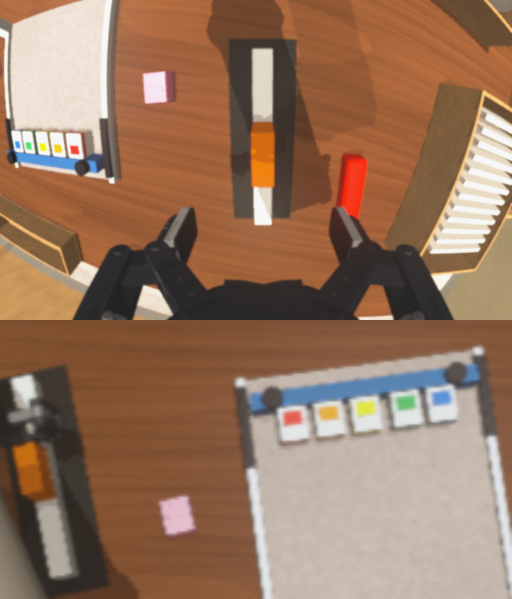

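```bash
python3 - <<'E'
from h import *
p=r.grab_frame("top");h=cv2.cvtColor(p["frame"],cv2.COLOR_BGR2HSV)
Y=.152;C=np.array([557.5,-107]);B=np.array([[np.cos(Y),np.sin(Y)],[-np.sin(Y),np.cos(Y)]])
m=((h[...,1]>110)).astype(np.uint8);m[:244-100]*=1
ox,oy,k=200,110,220/512
for n,(u,v) in dict(red=(293,419),orange=(329,413),yellow=(366,408),green=(406,402),blue=(442,398)).items():
    # crop picture rows begin at 320 of 599; vertical scale 279/120
    c=(ox+u*k,oy+(v-320)*120/279);x,y=int(c[0]),int(c[1])
    w=p["frame"][y-9:y+10,x-9:x+10];hh=cv2.cvtColor(w,cv2.COLOR_BGR2HSV);s=(hh[...,1]>120)&(hh[...,2]>150)&((hh[...,0]<100)|(n=="blue"))
    if n=="blue": s[:5]=0
    b,a=np.nonzero(s);X=at(p,(x-9+a.mean(),y-9+b.mean()),40)[:2];print(n,len(a),(B@(X-C)).round(1))
E
python3 -c "
from h import *
print(r.job_done())"
```

```text
red 31 [93.1 87.6]
orange 34 [93.  44.6]
yellow 34 [93.   1.7]
green 16 [ 93.3 -43.8]
blue 27 [ 93.2 -85.2]
the job is handed in; nothing more can be done
None
```

The job is done and handed in at about 34 s of the 70 s allowed.

- **Pushing:** I gripped the straightedge by its orange block, carried it over the pink look-alike and lowered it between the rims. The push gathered all five cartons and met the plate. It then took the plate about 27 mm until it came up solid.
- **Pressing:** I held it there for over a second at about 11–12 N, read at the wrist. The plate's own load is not shown; it should be slightly less.
- **Returning:** I drew back slowly and stood the straightedge on the mat at nearly the same position, height and angle as at the grasp. Then I opened the fingers and rose clear.

**Last checks:** the five carton bands lie within 0.3 mm of one line along the plate. The last pictures show the cartons square against the plate and the straightedge standing along the middle of the mat. The stapler and the nearby pink cube looked in place; I did not recheck the other bystanders' positions.

**Setbacks:** my first move was refused because keys were missing from the rows. Two of my check scripts also had small bugs and stopped their sequences before any motion. None of these moved the arm.

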